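Lock the governor stop screw with its jam nut

ROBOT

A 6-joint arm with a two-finger parallel gripper is mounted at the origin on the work surface. World frame = base frame: x ahead of the robot, y to its left, z up, the work surface at z = 0. Lengths are in m, angles in rad, forces in N, time in s.
With the tool pointing down it reaches from about 0.225 to 0.875 m from the base axis. Payload 3.4 kg.
Tool frame: the origin (TCP) lies at the very end of the fingers, on their centre line; the grasp point (between the pads) lies 19 mm behind it; z points along the fingers, y is the line along which they close (so a half turn about z gives the same grasp; the last joint's range is limited). The gripper opens to 85 mm and grips with 20 to 120 N. Pads are 22 mm wide; open, the fingers measure 114 mm over their backs; the gripper's body (76 mm by 85 mm) begins 54 mm behind the grasp point. The pads swing forward as they close: fully open they stand 13 mm farther back than shut.
Start: joints at [-1.292, 0.276, 1.505, -0, 1.361, -0.121], TCP at [0.224, -0.53, 0.231] pointing down, gripper open.
Joint ranges: [-2.89, 2.89], [-0.75, 2.08], [0.22, 2.7], [-1.18, 4.32], [0.11, 2.71], [-2.7, 2.7]. Speed limits (rad/s): [2.57, 2.57, 3.14, 3.14, 3.14, 3.14].

INTERFACE

Orientations are given as [roll, pitch, yaw] about the fixed x, y, z axes, in that order (R = Rz(yaw) Ry(pitch) Rx(roll)).
In Python, from bench import * gives the robot as it stands.
- The arm moves only by the tool step_arm, never from a script. Its argument "series" is a list of rows, each a list of 2 entries, a list of its own where there are three numbers: the shift along the tool's x, y, z in units of 60 mm (1.0 is 60 mm), then the turn, a rotation vector about the tool's x, y, z in degrees. In form: [[[dx, dy, dz], [rx, ry, rz]], ...]. A call has 1 to 10 rows; each row shifts and turns the commanded pose from where the row before left it, along the tool's axes as they then stand; what a row does not reach is not made up. A row lasts 1/8 s, in which the tool goes at most 62.5 mm and 10.7 degrees, less where a joint would pass 70% of its speed; a pose out of reach is approached as far as the arm can. A call is refused whole if a number of a shift passes 1 or a number of a turn 10.7, either way. A call with a gripper value outside its range is refused whole. "jaw" is the finger opening in mm, from 0 to 85.4, set as the call begins (left out, the last holds). The fingers move at their own pace and stop on an object; "squeeze" is the grip in N (left out, the last holds). Time passes only in rows, so rows that do not move let the fingers close. It gives the time, the measured TCP pose, the force, the opening and the grip force at its end, in the units of the state.
- get_state(): the state, without advancing time (a new reading comes with each control period).
- capture(name): name is "side" or "top"; returns the picture (420x560x3 uint8, red, green, blue); there is no depth.
- calibration(name): a dict with "camera_matrix" (3x3 intrinsics, pixels), "rvec" (rotation vector, rad) and "tvec" (3), from world to camera coordinates, as OpenCV has them. Camera axes: x right, y down, z forward; pixel columns grow to the right and rows downward; lengths in m; the calibration is good to about 2 mm. A picture is of the moment at which its call begins. calibration takes no time and is no camera call.
- hand_in(): hands the job in; it is judged then, once.
Trained networks look in the newest picture that a camera, given by its name, has taken for a name from the list of things; names that differ only in an ending like _2 or _b are one class to them, and where a whole thing is asked for, a point or a joint stands for the part that bears it (a point fixed in the world has none). Each returns a list of dicts, best first, with "conf" (0 to 1); they miss things now and then, are a little off and sometimes report something else, mostly with a low value. They report only what shows in the picture. A call takes as long as a camera call. They do not tell look-alikes from the thing itself.
- spot_in(camera, thing): "rect" ([left, top, right, bottom] in pixels, round what is visible of it).
The state is a dict: "clock": time; "joints": joint angles; "dq": joint speeds; "joint_torque": joint torques, N m; "eef_pos": TCP position; "eef_rot": TCP orientation; "wrist_force": force on the tool from outside, world axes, zero at the start; "moment": the same for the moment, N m; "finger_gap": opening from 0.0 (shut) to 1.0 (fully open); "grasp_force": force on a finger pad.
Only numpy, scipy, OpenCV 4.12 (cv2) and the standard library are available. Lean on these libraries where they do the work, as an engineer would, in place of code of your own. Each camera call takes 0.05 s, during which the arm holds its last target. There are 200 camera calls.

TASK

The stop screw on the green governor base is already set; lock it there. Drop the square box key over the screw's square head, right down on the collar, with its handle lying on the post's step beside the upright cheek so that the cheek keeps the screw from turning, and let go of it. Then swing the ring spanner on the jam nut clockwise until the nut has run down on the lug and nip it up to about 1.8 N m without overtightening; leave key and spanner in place and the other parts where they lie.

Things in the scene. Friction and masses are not known exactly. Their poses are not given: they have to be found in the camera images.
- bracket: Green cast governor base, fixed, 130 x 250 mm plate 14 mm thick. Origin on the work surface under the stop screw's vertical axis, z up. The screw stands in a lug (top 62 mm up, x -26 to +59, y +-28 mm). On the +y side a stepped post (y 98 to 132 mm): step 75 mm up from x -22 to +10 mm, beside it the upright cheek (x +10 to +36 mm, 106 mm high), its flat face looking to -x.
- lug_top (a point): Point of the base on the screw axis at the lug's top face (62 mm up), axes as the base.
- cheek (a point): Point of the base at the foot of the cheek's face, in the middle of its width: x +10, y +115, z 75 mm in the base's frame, axes as the base. The key's handle (12 mm wide), laid centrally along the base's +y from the screw, has 4 mm of room to the cheek.
- screw_seat (a point): Centre of the top of the stop screw's collar (31 mm across, 75.5 mm above the work surface), where the key must sit; turns with the screw. Above it stands the screw's square head, 22 mm across flats: 11 mm of square, then a 5 mm cone tapering to 14 mm across at the top. At the setting its flats lie along the base's x and y, within about 1 degree.
- stop_screw (a joint): Angle of the stop screw from its setting, rad, clockwise from above positive; begins within 0.02 of 0. Unheld it turns along with the jam nut (it resists 0.22 N m, the running nut drags it with 0.35). Held by the key it turns a little, up to about 0.2, until the play is taken up; more than 0.3 either way loses the setting.
- jam_nut (a joint): How far the jam nut is tightened beyond its first touch on the lug, rad; 0 while it runs free. Takes 0.85 N m to begin and 8 N m more per rad (1.4 N m at 0.07, 1.8 at 0.12, 2.2 at 0.17). It stays when let go, but what is beyond about 0.105 springs back to 0.105. Below 0.07 it is not locked, above 0.17 overtightened.
- spanner_grip (a point): On the handle of the bright ring spanner that sits fast on the jam nut: handle's centre line, 125 mm from the screw axis, 66.5 mm up. Its -y axis points outwards along the handle (14 mm wide, 9 mm thick, ends 172 mm from the axis), z up. Turns about the screw axis, clockwise from above tightens. Runs free (0.35 N m) for 0.4 to 1.1 rad; where the nut then touches the lug must be felt.
- key: Loose dark square box key with red grip, 0.3 kg, lying flat. Origin at the centre of its through hole at the underside; handle along +x, z up. Head 42 x 42 x 16 mm, square hole 23.6 mm wide, sides along x and y; handle 12 mm wide, 14 mm high, flush with the underside, 21 to 145 mm from the hole's centre. On the screw its +x points along the base's +y.
- key_grip (a point): Point on the key's handle near its balance: 55 mm from the hole's centre, 8 mm above the underside, axes as the key.
- key_end (a point): Point on the key's handle 115 mm from the hole's centre, at the underside: the place that comes to lie on the step beside the cheek.
- sheave: Grey cast-iron sheave wheel lying flat, 170 mm across, 40 mm high over the hub, 2.6 kg; origin centre of its underside. Leave alone.
- flyweight_a: Brass flyweight arm lying flat, 135 mm long, 20 mm high; origin near the middle of its bar, underside. Leave alone.
- flyweight_b: The other brass flyweight arm, alike. Leave alone.
- bushing: Black rubber pulley bushing standing upright, 44 mm across, 32 mm high; origin centre of its underside. Leave alone.
Things that resemble listed ones, but are neither listed nor needed, are in the scene too. There is more than one size of the key; the one meant has the size given above.

How it is judged:
By the outcome, as a careful person would: the job done as asked, in the order asked, and still so for the second after the job is handed in, with the robot touching nothing.
It also fails if it takes over 72 s, if anything falls off the work surface, if the arm or the gripper's body presses on something with over 40 N, if the wrist force passes 120 N, or if a joint passes its speed limit or range.

## Working session

There is one attempt and no reset: what is moved stays moved. The work goes in short steps, Python scripts to look and compute and a tool call to move; the robot and the scene stay as the last step left them, time stands still between calls to the robot, and variables do not carry over. Pictures are saved under pics/ and viewed, at most 10 in all, crops included, and the job is handed in when it is done.

Besides the shell and the picture viewer there is one more tool, called as name([rows], argument=value, ...), one row to a line, values as JSON. step_arm: Moves the arm, as the interface text tells. Its arguments: {"type":"object","properties":{"series":{"type":"array","items":{"type":"array"}},"jaw":{"type":"number"},"squeeze":{"type":"number"}},"required":["series"]}

```bash
ls; mkdir -p pics
python3 - <<'E'
from bench import *
import cv2
s=get_state(); print({k:s[k] for k in ('clock','eef_pos','eef_rot','wrist_force','finger_gap')})
for c in('top','side'):
    im=capture(c); cv2.imwrite(f'pics/{c}0.png',im[:,:,::-1])
    k=calibration(c); print(c,k)
    for t in('bracket','key','screw_seat','spanner_grip','jam_nut','cheek','sheave','bushing'):
        print(t,[( [round(float(v)) for v in d['rect']],round(d['conf'],2)) for d in spot_in(c,t)][:4])
E
```

```text
pics
{'clock': 0.0, 'eef_pos': array([ 0.22366103, -0.52915124,  0.23042326]), 'eef_rot': array([-3.13976532e+00, -2.23366827e-04,  3.99780397e-01]), 'wrist_force': array([ 0.72205199, -0.67130512, -0.64494387]), 'finger_gap': 0.9953691794313595}
top {'camera_matrix': array([[393.85888117,   0.        , 281.44416919],
       [  0.        , 393.85888117, 206.49469787],
       [  0.        ,   0.        ,   1.        ]]), 'rvec': array([ 2.1501584 , -2.1919178 ,  0.17065501]), 'tvec': array([-0.03565531,  0.51547714,  1.05639042])}
bracket [([127, 156, 244, 223], 0.66)]
key [([331, 172, 348, 230], 0.83), ([314, 266, 390, 302], 0.75), ([420, 235, 477, 308], 0.64)]
screw_seat [([182, 157, 242, 209], 0.7)]
spanner_grip [([184, 160, 241, 208], 0.68), ([178, 158, 241, 211], 0.34)]
jam_nut []
cheek [([129, 157, 238, 226], 0.74)]
sheave [([365, 120, 431, 180], 0.81)]
bushing [([261, 236, 273, 254], 0.57), ([126, 155, 244, 226], 0.17)]
side {'camera_matrix': array([[477.87590767,   0.        , 275.09613347],
       [  0.        , 477.87590767, 203.17410141],
       [  0.        ,   0.        ,   1.        ]]), 'rvec': array([ 0.31879572, -2.58343894,  1.51208244]), 'tvec': array([0.49022785, 0.15037534, 1.26265458])}
bracket [([180, 221, 276, 322], 0.82)]
key [([336, 151, 385, 181], 0.94), ([348, 183, 366, 220], 0.6), ([263, 188, 313, 210], 0.53)]
screw_seat [([223, 222, 253, 261], 0.67)]
spanner_grip [([217, 220, 254, 258], 0.67), ([179, 218, 276, 327], 0.56)]
jam_nut [([218, 217, 252, 260], 0.65)]
cheek [([180, 220, 276, 326], 0.72)]
sheave [([232, 157, 280, 183], 0.94)]
bushing [([302, 226, 316, 241], 0.76), ([215, 218, 255, 260], 0.39)]
```

Run:
```python
import cv2
for c,(x0,y0,x1,y1) in {'top':(110,100,500,330),'side':(160,120,420,340)}.items():
    im=cv2.imread(f'pics/{c}0.png')[y0:y1,x0:x1]
    s=min(800/im.shape[1],600/im.shape[0]); cv2.imwrite(f'pics/{c}0c.png',cv2.resize(im,None,fx=s,fy=s,interpolation=cv2.INTER_CUBIC)); print(c,s)
```

```text
top 2.051282051282051
side 2.727272727272727
```

View pics/top0c.png

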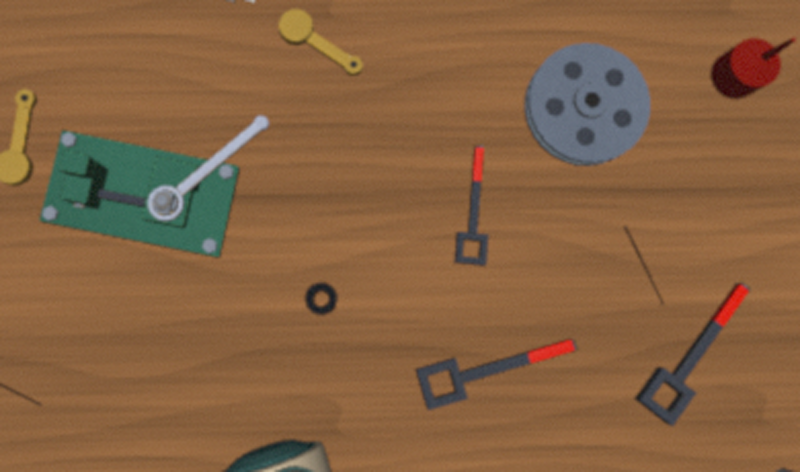

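View pics/side0c.png

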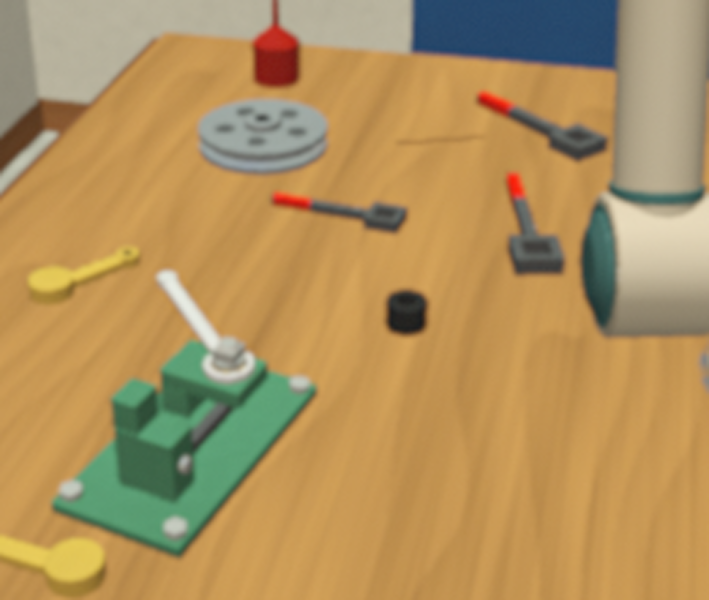

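The top picture shows three box keys with red grips, and their heads are at full-image pixels of about A (340,221), B (325,287) and C (434,293). The bracket is at left, with the screw at about (190,199) and the spanner handle pointing up-right to (238,159). I'll measure the key sizes next.

```bash
cat > h.py <<'E'
import numpy as np, cv2
from scipy.optimize import minimize
from bench import calibration
C={c:calibration(c) for c in('top','side')}
def proj(c,P):
    k=C[c]; return cv2.projectPoints(np.asarray(P,float).reshape(-1,3),k['rvec'],k['tvec'],k['camera_matrix'],None)[0][:,0]
def unproj(c,uv,z):
    k=C[c]; R=cv2.Rodrigues(k['rvec'])[0]; K=k['camera_matrix']
    d=(R.T@np.linalg.inv(K)@np.c_[np.atleast_2d(uv),np.ones(len(np.atleast_2d(uv)))].T).T
    o=-R.T@k['tvec'].ravel(); return o+d*((z-o[2])/d[:,2])[:,None]
S=8
def hull(c,m,P,v=1.):
    q=cv2.convexHull(((proj(c,P)+.5)*S).astype(np.float32)); cv2.fillConvexPoly(m,np.round(q*16).astype(np.int32),v,shift=4)
def box(x0,x1,y0,y1,z0,z1): return np.array([[x,y,z] for x in(x0,x1) for y in(y0,y1) for z in(z0,z1)])
def tf(p,P):
    c,s=np.cos(p[2]),np.sin(p[2]); return np.c_[P[:,0]*c-P[:,1]*s+p[0],P[:,0]*s+P[:,1]*c+p[1],P[:,2]]
def sil(c,p,s=1.,z=0.,hole=True):
    m=np.zeros((420*S,560*S),np.float32)
    for b in(box(-.021,.021,-.021,.021,0,.016),box(.02,.145,-.006,.006,0,.014)): hull(c,m,tf(p,b*s)+[0,0,z])
    if hole:
        t=np.zeros_like(m); u=np.zeros_like(m); h=.0118*s
        Q=np.array([[-h,-h],[h,-h],[h,h],[-h,h]])
        hull(c,t,tf(p,np.c_[Q,np.full(4,.016*s)])+[0,0,z]); hull(c,u,tf(p,np.c_[Q,np.zeros(4)])+[0,0,z]); m[(t>0)&(u>0)]=0
    return cv2.resize(m,(560,420),interpolation=cv2.INTER_AREA)
def keymask(im):
    f=im.astype(int); r,g,b=f[...,0],f[...,1],f[...,2]
    return (((r<g+28)&(r<130))|((r>150)&(g<85))).astype(np.float32)
E
python3 - <<'E'
from h import *
T=cv2.imread('pics/top0.png')[:,:,::-1]; Sd=cv2.imread('pics/side0.png')[:,:,::-1]
for n,rt in dict(A=(331,172,348,230),B=(314,266,390,302),C=(420,235,477,308)).items():
    m=np.zeros((420,560),np.float32); a=slice(rt[1]-4,rt[3]+5),slice(rt[0]-4,rt[2]+5)
    m[a]=keymask(T)[a]
    ys,xs=np.nonzero(m); W=unproj('top',np.c_[xs,ys],.008)[:,:2]
    mu=W.mean(0); u=np.linalg.svd(W-mu,full_matrices=False)[2][0]; t=(W-mu)@u
    if abs(t.min())>t.max(): u=-u;t=-t
    L=t.max()-t.min(); p0=np.r_[mu+u*(t.min()+.021),np.arctan2(u[1],u[0]),L/.166]
    f=lambda q: ((sil('top',q[:3],q[3])-cv2.GaussianBlur(m,(0,0),.01+.3))[a]**2).sum()
    r=minimize(f,p0,method='Nelder-Mead',options=dict(initial_simplex=p0+np.vstack([np.zeros(4),np.diag([.004,.004,.03,.03])]),maxiter=150))
    print(n,len(xs),'len',L.round(4),r.x.round(4),r.fun.round(1),'hole-centre top px',proj('top',[*r.x[:2],.016]).round(1),'side',proj('side',[*r.x[:2],.016]).round(1))
E
```

```text
A 384 len 0.1639 [ 0.4743 -0.2091 -0.1253  0.979 ] 25.4 hole-centre top px [[339.7 220.5]] side [[300.6 197.7]]
B 697 len 0.2172 [ 0.2927 -0.1608 -1.3169  1.2901] 33.5 hole-centre top px [[324.9 286.7]] side [[356.  211.8]]
C 788 len 0.2192 [ 0.2697 -0.4647 -0.6948  1.2853] 72.0 hole-centre top px [[434.6 292.5]] side [[371.3 170.8]]
```

```bash
python3 - <<'E'
from h import *
I={c:cv2.imread(f'pics/{c}0.png')[:,:,::-1] for c in C}
# key A, both cameras
R={'top':(327,168,353,235),'side':(256,182,318,216)}
def aa(r): return slice(r[1],r[3]),slice(r[0],r[2])
km={c:keymask(I[c]) for c in C}
for cs in(['top'],['side'],['top','side']):
    f=lambda q: sum(((sil(c,q[:3])-km[c])[aa(R[c])]**2).sum() for c in cs)
    p0=np.array([.4743,-.2091,-.1253]); r=minimize(f,p0,method='Nelder-Mead',options=dict(initial_simplex=p0+np.vstack([np.zeros(3),np.diag([.004,.004,.04])]),maxiter=90))
    print('key',cs,r.x.round(4),round(r.fun,1))
# plate
def met(im):
    f=im.astype(int); r,g,b=f[...,0],f[...,1],f[...,2]; return (abs(r-g)<22)&(r-b<30)&(g>120)
def grn(im):
    f=im.astype(int); r,g,b=f[...,0],f[...,1],f[...,2]; return (g>r+12)
BR={'top':(120,148,252,232),'side':(172,205,285,330)}
a=BR['top']
g=np.zeros((420,560),np.uint8); g[aa(a)]=(grn(I['top'])|met(I['top']))[aa(a)]
for c in C: 
    q=np.zeros_like(I[c]); q[grn(I[c])]=(0,255,0); q[met(I[c])]=255; b=BR[c]; w=np.hstack([I[c][aa(b)],q[aa(b)]]); cv2.imwrite(f'pics/m_{c}.png',cv2.resize(w[:,:,::-1],None,fx=3 if c=='top' else 3.5,fy=3 if c=='top' else 3.5,interpolation=cv2.INTER_CUBIC))
E
python3 - <<'E'
import cv2,numpy as np
a=cv2.imread('pics/m_top.png');b=cv2.imread('pics/m_side.png')
k=cv2.imread('pics/top0.png')
w=800; b=cv2.resize(b,None,fx=.75,fy=.75); out=np.zeros((a.shape[0]+b.shape[0],800,3),np.uint8); out[:a.shape[0],:a.shape[1]]=a[:, :800]; out[a.shape[0]:,:b.shape[1]]=b[:,:800]
kk=cv2.resize(k[165:235,322:358],None,fx=4.6,fy=4.6,interpolation=cv2.INTER_CUBIC); out[a.shape[0]:a.shape[0]+kk.shape[0],625:625+kk.shape[1]]=kk[:, :175][:out.shape[0]-a.shape[0]]
print(out.shape);cv2.imwrite('pics/m.png',out)
E
```

```text
key ['top'] [ 0.4743 -0.2091 -0.1252] 31.6
key ['side'] [ 0.4728 -0.2153 -0.1048] 104.8
key ['top', 'side'] [ 0.4746 -0.2091 -0.1267] 137.9
(580, 800, 3)
```

View pics/m.png

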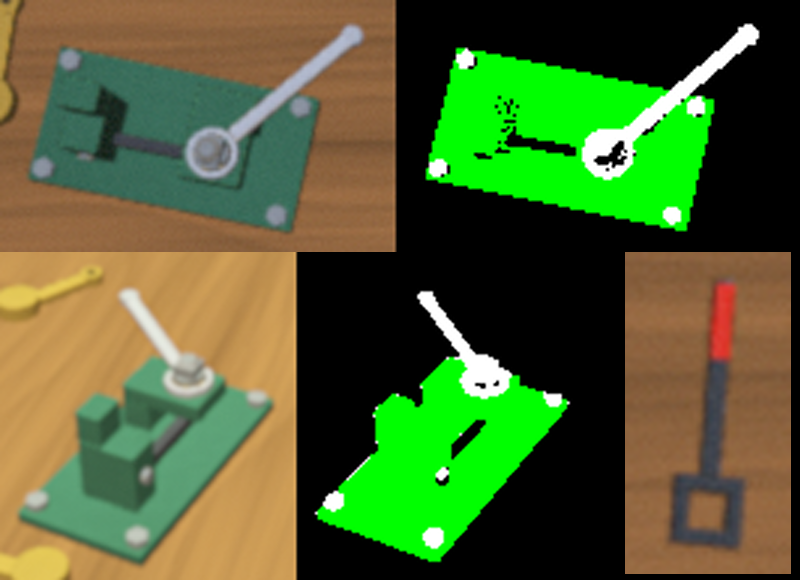

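The crop confirms that key A at (340,221) has the given proportions. B and C measure about 29% longer, so they are the look-alikes. The masks of the base and spanner are clean, so I'll fit the base next.

```bash
cat > fitb.py <<'E'
from h import *
I={c:cv2.imread(f'pics/{c}0.png')[:,:,::-1] for c in C}
def aa(r): return slice(r[1],r[3]),slice(r[0],r[2])
def met(im):
    f=im.astype(int); r,g,b=f[...,0],f[...,1],f[...,2]; return (abs(r-g)<22)&(r-b<30)&(g>120)
def grn(im):
    f=im.astype(int); r,g,b=f[...,0],f[...,1],f[...,2]; return (g>r+12)
BR={'top':(128,148,252,232),'side':(176,205,285,330)}
M={}
for c in C:
    m=np.zeros((420,560),np.uint8); m[aa(BR[c])]=(grn(I[c])|met(I[c]))[aa(BR[c])]
    m=cv2.morphologyEx(m,cv2.MORPH_CLOSE,np.ones((7,7)))if 0 else m
    n,l,st,_=cv2.connectedComponentsWithStats(m); m=(l==1+st[1:,4].argmax()).astype(np.uint8)
    cs=cv2.findContours(m,cv2.RETR_EXTERNAL,cv2.CHAIN_APPROX_NONE)[0]; z=np.zeros_like(m); cv2.drawContours(z,cs,-1,1,-1); M[c]=z.astype(np.float32)
    q=met(I[c])&(M[c]>0); n,l,st,_=cv2.connectedComponentsWithStats(q.astype(np.uint8)); q=(l==1+st[1:,4].argmax()).astype(np.uint8)
    M['s'+c]=cv2.morphologyEx(q,cv2.MORPH_CLOSE,np.ones((5,5),np.uint8)).astype(np.float32)
a=np.linspace(0,2*np.pi,40)
def cyl(r,z0,z1): return np.vstack([np.c_[r*np.cos(a),r*np.sin(a),np.full(40,z)] for z in(z0,z1)])
def spn(c,m,x,y,yaw,phi,rr):
    hull(c,m,tf([x,y,0],cyl(rr,.062,.071))); hull(c,m,tf([x,y,phi],box(.01,.172,-.007,.007,.062,.071)))
    hull(c,m,tf([x,y,0],cyl(.0155,.07,.0755))); hull(c,m,tf([x,y,yaw],box(-.011,.011,-.011,.011,.0755,.0865))); hull(c,m,tf([x,y,0],cyl(.007,.0865,.0915)))
def render(c,q,what):
    x,y,yaw,ox,oy,phi,rr=q; m=np.zeros((420*S,560*S),np.float32); b=[x,y,yaw]
    if what=='a':
        for B in(box(ox-.065,ox+.065,oy-.125,oy+.125,0,.014),box(-.026,.059,-.028,.028,.04,.062),box(-.022,.036,.098,.132,0,.075),box(.01,.036,.098,.132,.07,.106)): hull(c,m,tf(b,B))
    spn(c,m,x,y,yaw,phi,rr)
    return cv2.resize(m,(560,420),interpolation=cv2.INTER_AREA)
if __name__=='__main__':
    x,y=unproj('top',[190,199.5],.085)[0,:2]
    p0=np.array([x,y,-.2,.0,.05,-.85,.022]); print(p0.round(3))
    for cs in(['top'],['side'],['top','side']):
        f=lambda q: sum((((render(c,q,'a')-M[c])[aa(BR[c])])**2).sum()+(((render(c,q,'s')-M['s'+c])[aa(BR[c])])**2).sum() for c in cs)
        p=p0
        for k in range(2):
            r=minimize(f,p,method='Nelder-Mead',options=dict(initial_simplex=p+np.vstack([np.zeros(7),np.diag([.006,.006,.05,.01,.01,.06,.004])/(1+2*k)]),maxiter=220)); p=r.x
        print(cs,p.round(4),round(r.fun,1))
E
time python3 fitb.py
```

```text
[ 0.531  0.195 -0.2    0.     0.05  -0.85   0.022]
['top'] [ 0.5362  0.1991 -0.2181  0.0128  0.049  -0.8689  0.0221] 181.0
['side'] [ 0.5351  0.1986 -0.2105  0.0189  0.0427 -0.8785  0.0216] 247.5
['top', 'side'] [ 0.5357  0.1985 -0.208   0.0145  0.0473 -0.8683  0.0221] 592.3
real	0m10.764s
user	0m16.526s
sys	0m6.395s
```

step_arm([
  [[0,0,0.4],[0,0,10]],
  [[0,0,0.4],[0,0,10]],
  [[0,0,0.4],[0,0,10.1]],
  [[0.55,-0.73,0],[0,0,0]],
  [[0.55,-0.73,0],[0,0,0]],
  [[0.55,-0.73,0],[0,0,0]],
  [[0.55,-0.73,0],[0,0,0]],
  [[0.55,-0.73,0],[0,0,0]],
  [[0.55,-0.73,0],[0,0,0]],
  [[0.55,-0.73,0],[0,0,0]],
], jaw=45, squeeze=40)

```text
clock: 2.15
eef_pos: [0.4927, -0.2532, 0.1595]
eef_rot: [3.141, -0.001, -0.125]
wrist_force: [-0.6, -0.8, -0.5]
finger_gap: 0.526
grasp_force: 0.0
```

```bash
cat > go.py <<'E'
import sys,numpy as np
from bench import get_state
from scipy.spatial.transform import Rotation as Ro
s=get_state(); R=Ro.from_euler('xyz',s['eef_rot']); x,y,z,yaw=map(float,sys.argv[1:5])
T=Ro.from_euler('xyz',[np.pi,0,yaw]); d=R.inv().apply(np.array([x,y,z])-s['eef_pos'])/.06
dT=T.inv().apply(np.array([x,y,z])-s['eef_pos'])/.06
print('t',round(s['clock'],2),'pos',s['eef_pos'].round(4),'rot',s['eef_rot'].round(4),'F',s['wrist_force'].round(1),'gap',round(s['finger_gap']*85.4,1),'gf',round(float(np.max(s['grasp_force'])),1))
print('shift now-axes',d.round(3),'| after turn axes',dT.round(3),'turn deg',np.degrees((R.inv()*T).as_rotvec()).round(2),'j',s['joints'].round(2))
E
python3 go.py .5289 -.216 .10 -.125
```

```text
t 2.15 pos [ 0.4927 -0.2532  0.1595] rot [ 3.141e+00 -7.000e-04 -1.255e-01] F [-0.6 -0.8 -0.5] gap 44.9 gf 0.0
shift now-axes [ 0.521 -0.69   0.992] | after turn axes [ 0.522 -0.69   0.992] turn deg [ 0.03 -0.04 -0.03] j [-0.6   0.29  1.67 -0.    1.18  1.1 ]
```

step_arm([
  [[0.52,-0.69,0],[0,0,0]],
  [[0,0,0.7],[0,0,0]],
  [[0,0,0.7],[0,0,0]],
  [[0,0,0.7],[0,0,0]],
  [[0,0,0.3],[0,0,0]],
  [[0,0,0],[0,0,0]],
])

```text
clock: 2.9
eef_pos: [0.5265, -0.2167, 0.0138]
eef_rot: [-3.14, 0.003, -0.125]
wrist_force: [0.3, 0.3, -0.7]
finger_gap: 0.525
grasp_force: 0.0
```

```bash
python3 go.py .5289 -.216 .004 -.125
```

```text
t 2.9 pos [ 0.5265 -0.2167  0.0138] rot [-3.1403  0.0034 -0.1255] F [ 0.3  0.3 -0.7] gap 44.9 gf 0.0
shift now-axes [ 0.039 -0.016  0.163] | after turn axes [ 0.039 -0.016  0.163] turn deg [-0.07  0.19 -0.03] j [-0.51  0.47  1.81 -0.    0.87  1.18]
```

step_arm([
  [[0.04,0,0.08],[0,0,0]],
  [[0,0,0.08],[0,0,0]],
  [[0,0,0],[0,0,0]],
])

```text
clock: 3.28
eef_pos: [0.53, -0.2176, 0.006]
eef_rot: [3.141, -0.0, -0.126]
wrist_force: [-0.3, -0.6, 0.3]
finger_gap: 0.523
grasp_force: 0.0
```

step_arm([
  [[0,0,0],[0,0,0]],
  [[0,0,0],[0,0,0]],
  [[0,0,0],[0,0,0]],
  [[0,0,0],[0,0,0]],
  [[0,0,0],[0,0,0]],
  [[0,0,0],[0,0,0]],
], jaw=5, squeeze=50)

```text
clock: 4.03
eef_pos: [0.5301, -0.2173, 0.0063]
eef_rot: [-3.141, -0.001, -0.126]
wrist_force: [-0.9, 2.1, 5.7]
finger_gap: 0.118
grasp_force: 51.4
```

```bash
python3 go.py .5289 -.216 .15 -.125
```

```text
t 4.03 pos [ 0.5301 -0.2173  0.0063] rot [-3.1413e+00 -6.0000e-04 -1.2580e-01] F [-0.9  2.1  5.7] gap 10.0 gf 51.4
shift now-axes [-0.021 -0.02  -2.396] | after turn axes [-0.023 -0.019 -2.396] turn deg [-0.01 -0.03 -0.05] j [-0.51  0.48  1.81  0.    0.85  1.19]
```

step_arm([
  [[0,0,-0.3],[0,0,0]],
  [[0,0,-0.7],[0,0,0]],
  [[0,0,-0.9],[0,0,0]],
  [[0,0,-0.9],[0,0,0]],
  [[0,0,0],[0,0,0]],
  [[0,0,0],[0,0,0]],
])

```text
clock: 4.78
eef_pos: [0.5287, -0.2171, 0.1722]
eef_rot: [-3.141, 0.003, -0.126]
wrist_force: [-0.2, 0.1, -3.7]
finger_gap: 0.121
grasp_force: 50.4
```

```bash
python3 go.py .5474 .2527 .17 1.357
python3 - <<'E'
from h import *
from bench import *
b=None
for c,r in(('top',(300,150,380,260)),('side',(240,120,340,220))):
    im=capture(c); cv2.imwrite(f'pics/{c}1.png',im[:,:,::-1]); w=cv2.resize(im[r[1]:r[3],r[0]:r[2],::-1],(400,550 if c=='top' else 400),interpolation=cv2.INTER_CUBIC)
    b=w if b is None else np.hstack([b,np.vstack([w,np.zeros((150,400,3),np.uint8)])])
cv2.imwrite('pics/lift.png',b)
E
```

```text
t 4.78 pos [ 0.5287 -0.2171  0.1722] rot [-3.1409e+00  2.7000e-03 -1.2560e-01] F [-0.2  0.1 -3.7] gap 10.3 gf 50.4
shift now-axes [-0.672 -7.808  0.044] | after turn axes [ 7.719 -1.357  0.037] turn deg [ -0.15   0.1  -84.95] j [-0.51  0.31  1.61 -0.    1.23  1.19]
```

View pics/lift.png

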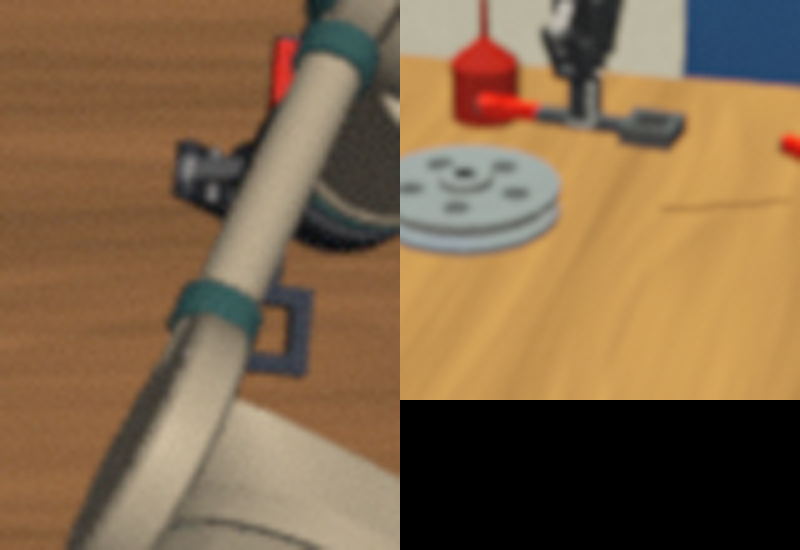

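step_arm([
  [[0,0,0],[0,0,-10.6]],
  [[0,0,0],[0,0,-10.6]],
  [[0,0,0],[0,0,-10.6]],
  [[0,0,0],[0,0,-10.6]],
  [[0,0,0],[0,0,-10.6]],
  [[0,0,0],[0,0,-10.6]],
  [[0,0,0],[0,0,-10.6]],
  [[0,0,0],[0,0,-10.6]],
])

```text
clock: 5.88
eef_pos: [0.5287, -0.217, 0.1712]
eef_rot: [-3.137, -0.001, 1.361]
wrist_force: [-0.7, 0.3, -2.7]
finger_gap: 0.12
grasp_force: 50.4
```

step_arm([
  [[0.86,-0.15,0],[0,0,0]],
  [[0.86,-0.15,0],[0,0,0]],
  [[0.86,-0.15,0],[0,0,0]],
  [[0.86,-0.15,0],[0,0,0]],
  [[0.86,-0.15,0],[0,0,0]],
  [[0.86,-0.15,0],[0,0,0]],
  [[0.86,-0.15,0],[0,0,0]],
  [[0.86,-0.15,0],[0,0,0]],
  [[0.86,-0.15,0],[0,0,0]],
  [[0,0,0],[0,0,0]],
])

```text
clock: 7.12
eef_pos: [0.5493, 0.2569, 0.171]
eef_rot: [-3.138, 0.0, 1.359]
wrist_force: [0.1, -0.8, -2.5]
finger_gap: 0.119
grasp_force: 50.4
```

```bash
python3 go.py .5476 .2540 .11 1.357
python3 - <<'E'
from h import *
print('lift pred side',proj('side',[.4728,-.2100,.182]))
E
```

```text
t 7.12 pos [0.5493 0.2569 0.171 ] rot [-3.1379e+00  4.0000e-04  1.3590e+00] F [ 0.1 -0.8 -2.5] gap 10.2 gf 50.4
shift now-axes [-0.053 -0.014  1.018] | after turn axes [-0.053 -0.017  1.017] turn deg [-0.21  0.02  0.12] j [0.32 0.36 1.53 0.   1.25 0.53]
lift pred side [[302.27355516 149.71884015]]
```

step_arm([
  [[-0.05,-0.02,0.4],[0,0,0]],
  [[0,0,0.4],[0,0,0]],
  [[0,0,0.3],[0,0,0]],
  [[0,0,0],[0,0,0]],
  [[0,0,0],[0,0,0]],
])

```text
clock: 7.75
eef_pos: [0.5488, 0.2502, 0.1075]
eef_rot: [-3.141, 0.001, 1.354]
wrist_force: [0.9, -0.6, -3.3]
finger_gap: 0.12
grasp_force: 50.4
```

```bash
python3 go.py .5476 .2540 .103 1.357
python3 - <<'E'
from h import *
from bench import *
rows=[]
for c,r in(('top',(150,160,210,220)),('side',(180,200,260,280))):
    im=capture(c); cv2.imwrite(f'pics/{c}2.png',im[:,:,::-1]); k=400/(r[2]-r[0])
    w=cv2.resize(im[r[1]:r[3],r[0]:r[2],::-1],(400,400),interpolation=cv2.INTER_CUBIC)
    s=get_state(); p=s['eef_pos']; y=s['eef_rot'][2]; o=[p[0]-.0563*np.cos(y),p[1]-.0563*np.sin(y),y]
    for h,z,col,yy in((.0118,.016+p[2]-.0063,(0,0,255),o),(.011,.0865,(255,255,0),[.5357,.199,-.2135])):
        q=proj(c,tf(yy,np.array([[-h,-h,z],[h,-h,z],[h,h,z],[-h,h,z]]))); print(c,q.mean(0).round(1))
        cv2.polylines(w,[np.round(((q+.5-[r[0],r[1]])*k)).astype(np.int32)],True,col,1)
    rows.append(w)
cv2.imwrite('pics/above.png',np.hstack(rows))
E
```

```text
t 7.75 pos [0.5488 0.2502 0.1075] rot [-3.1412e+00  6.0000e-04  1.3540e+00] F [ 0.9 -0.6 -3.3] gap 10.2 gf 50.4
shift now-axes [ 0.058 -0.033  0.075] | after turn axes [ 0.058 -0.033  0.075] turn deg [-0.02  0.03 -0.17] j [ 0.31  0.41  1.63 -0.    1.11  0.53]
top [187.4 195.2]
top [188.5 197.6]
side [242.3 235.6]
side [243.  247.2]
```

View pics/above.png

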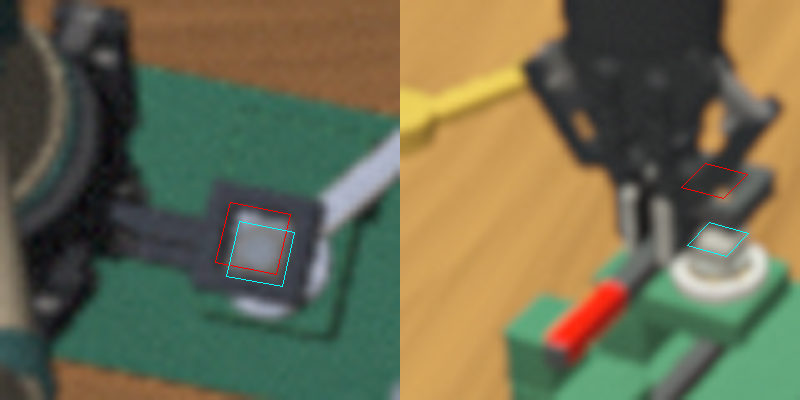

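```bash
cat > fitk.py <<'E'
from h import *
import sys
from bench import get_state
n=sys.argv[1]; s=get_state(); p=s['eef_pos']; zz=float(sys.argv[2]) if len(sys.argv)>2 else p[2]-.0063; yaw=s['eef_rot'][2] if len(sys.argv)<4 else float(sys.argv[3])
for c in C:
    im=cv2.imread(f'pics/{c}{n}.png')[:,:,::-1].astype(int); r,g,b=[im[...,i] for i in range(3)]
    m=((im.max(2)<112)&(g-r<14)&(r-b<14)).astype(np.float32)
    x0=np.array([.5357,.199]); q=proj(c,[*x0,zz]).ravel().astype(int); R=17 if c=='top' else 16
    a=slice(q[1]-R,q[1]+R),slice(q[0]-R,q[0]+R)
    f=lambda v:-((m-.5)*(2*sil(c,[v[0],v[1],yaw],1,zz)-1))[a].sum()
    best=min(((f(x0+[i*.003,j*.003]),i,j) for i in range(-3,4) for j in range(-3,4)))
    p0=x0+np.array(best[1:])*.003
    rr=minimize(f,p0,method='Nelder-Mead',options=dict(initial_simplex=p0+np.array([[0,0],[.002,0],[0,.002]]),maxiter=60))
    d=rr.x-p[:2]; u=np.array([np.cos(yaw),np.sin(yaw)])
    print(c,'hole',rr.x.round(4),'score',rr.fun,'of',-R*R*2,'along/lat from tcp',(d@u).round(4),(d@[-u[1],u[0]]).round(4))
E
python3 fitk.py 2
```

```text
top hole [0.535  0.1955] score -495.4375 of -578 along/lat from tcp -0.0569 0.0021
side hole [0.5438 0.1951] score -236.71875 of -512 along/lat from tcp -0.0554 -0.0066
```

Run:
```python
from h import *
rows=[]; o={'top':[.535,.1955,1.354],'side':[.535,.1955,1.354]}
for c,r in(('top',(165,170,215,220)),('side',(225,215,265,255))):
    im=cv2.imread(f'pics/{c}2.png'); k=400/(r[2]-r[0]); w=cv2.resize(im[r[1]:r[3],r[0]:r[2]],(400,400),interpolation=cv2.INTER_CUBIC)
    for h,z,col,yy in((.0118,.1172,(0,0,255),o[c]),(.021,.1172,(0,0,255),o[c]),(.021,.1012,(255,0,255),o[c]),(.007,.0915,(255,255,0),[.5357,.199,-.2135]),(.011,.0865,(255,255,0),[.5357,.199,-.2135])):
        q=proj(c,tf(yy,np.array([[-h,-h,z],[h,-h,z],[h,h,z],[-h,h,z]])))
        cv2.polylines(w,[np.round(((q+.5-[r[0],r[1]])*k)).astype(np.int32)],True,col,1)
    rows.append(w)
cv2.imwrite('pics/above2.png',np.hstack(rows))
```

```text
(no output)
```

View pics/above2.png

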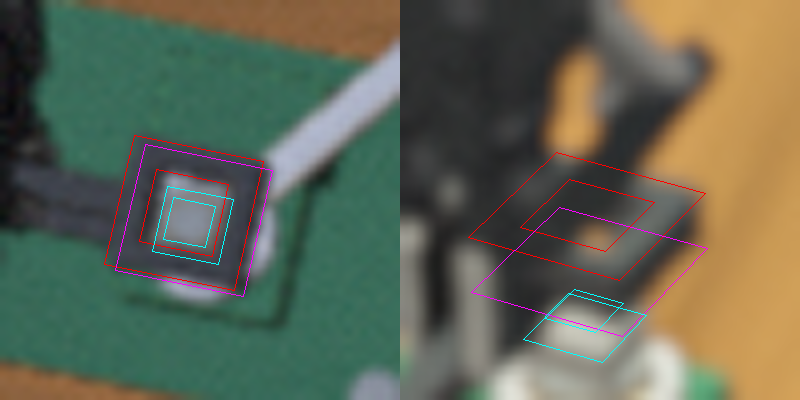

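step_arm([
  [[0.07,0,0],[0,0,0]],
  [[0,0,0.1],[0,0,0]],
  [[0,0,0.1],[0,0,0]],
  [[0,0,0],[0,0,0]],
  [[0,0,0],[0,0,0]],
], squeeze=30)

```text
clock: 8.48
eef_pos: [0.5495, 0.2548, 0.0955]
eef_rot: [-3.141, 0.0, 1.354]
wrist_force: [0.4, 0.1, -3.9]
finger_gap: 0.112
grasp_force: 50.4
```

step_arm([
  [[0,0,0.05],[0,0,0]],
  [[0,0,0.05],[0,0,0]],
  [[0,0,0],[0,0,0]],
])

```text
clock: 8.85
eef_pos: [0.55, 0.2549, 0.0904]
eef_rot: [3.14, -0.0, 1.355]
wrist_force: [0.4, 0.1, 3.2]
finger_gap: 0.116
grasp_force: 51.1
```

step_arm([
  [[0,0,0.03],[0,0,0]],
  [[0,0,0],[0,0,0]],
])

```text
clock: 9.1
eef_pos: [0.55, 0.2551, 0.0885]
eef_rot: [3.14, -0.001, 1.354]
wrist_force: [-0.9, 0.8, 4.4]
finger_gap: 0.12
grasp_force: 51.4
```

```bash
python3 go.py .5476 .2540 .0818 1.357
python3 - <<'E'
from bench import *
import cv2
print(get_state()['moment'])
for c in('top','side'): cv2.imwrite(f'pics/{c}3.png',capture(c)[:,:,::-1])
E
python3 fitk.py 3
python3 - <<'E'
import cv2,numpy as np
w=[cv2.resize(cv2.imread(f'pics/{c}3.png')[r[1]:r[3],r[0]:r[2]],(400,400),interpolation=cv2.INTER_CUBIC) for c,r in(('top',(165,170,215,220)),('side',(215,210,265,260)))]
cv2.imwrite('pics/v3.png',np.hstack(w))
E
```

```text
t 9.1 pos [0.55   0.2551 0.0885] rot [ 3.1404e+00 -8.0000e-04  1.3545e+00] F [-0.9  0.8  4.4] gap 10.3 gf 51.4
shift now-axes [-0.027 -0.035  0.111] | after turn axes [-0.027 -0.035  0.111] turn deg [ 0.07 -0.04 -0.14] j [0.32 0.43 1.65 0.   1.07 0.54]
[-0.24641686  0.16399083 -0.0399339 ]
top hole [0.5368 0.2008] score -512.03125 of -578 along/lat from tcp -0.0559 0.0012
side hole [0.5451 0.1948] score -264.5 of -512 along/lat from tcp -0.06 -0.0082
```

View pics/v3.png

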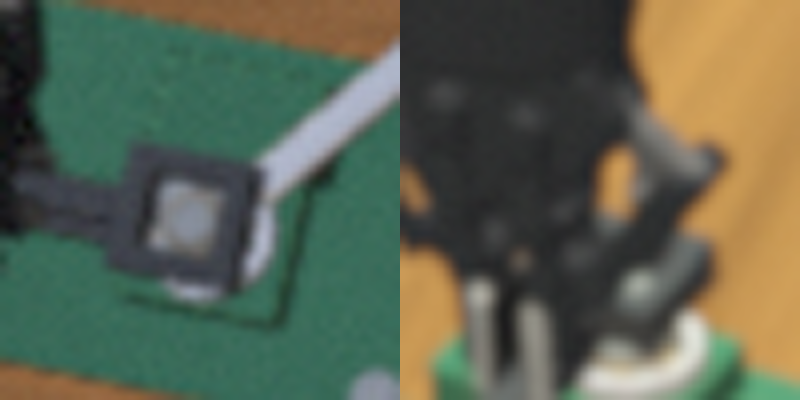

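The top view shows the screw's cone at crop (192,218), inside the key's hole, which is centred at about (187,215). The key is therefore caught on the square's edge, 1–2 mm too far along +y. I'll nudge it.

step_arm([
  [[-0.015,-0.01,0],[0,0,0]],
  [[-0.015,-0.01,0.02],[0,0,0]],
  [[0,0,0.02],[0,0,0]],
  [[0,0,0],[0,0,0]],
])

```text
clock: 9.7
eef_pos: [0.5478, 0.2531, 0.0849]
eef_rot: [-3.141, 0.001, 1.354]
wrist_force: [0.9, -0.1, -3.2]
finger_gap: 0.118
grasp_force: 50.4
```

step_arm([
  [[0,0,0.03],[0,0,0]],
  [[0,0,0.02],[0,0,0]],
  [[0,0,0],[0,0,0]],
  [[0,0,0],[0,0,0]],
])

```text
clock: 10.2
eef_pos: [0.5479, 0.2532, 0.0823]
eef_rot: [-3.141, 0.0, 1.355]
wrist_force: [1.0, -0.6, -3.3]
finger_gap: 0.118
grasp_force: 50.4
```

step_arm([
  [[0,0,0.02],[0,0,0]],
  [[0,0,0.015],[0,0,0]],
  [[0,0,0],[0,0,0]],
  [[0,0,0],[0,0,0]],
])

```text
clock: 10.7
eef_pos: [0.5479, 0.2533, 0.0815]
eef_rot: [3.141, -0.0, 1.355]
wrist_force: [-1.5, -1.6, 6.0]
finger_gap: 0.117
grasp_force: 51.5
```

step_arm([
  [[0,0,0],[0,0,0]],
  [[0,0,0],[0,0,0]],
  [[0,0,0],[0,0,0]],
  [[0,0,0],[0,0,0]],
  [[0,0,-0.2],[0,0,0]],
  [[0,0,-0.5],[0,0,0]],
  [[0,0,-1],[0,0,0]],
  [[0,0,-0.5],[0,0,0]],
  [[0.2,-0.9,0],[0,0,0]],
  [[0,-0.9,0],[0,0,0]],
], jaw=40)

```text
clock: 11.95
eef_pos: [0.4448, 0.2891, 0.2137]
eef_rot: [3.14, -0.002, 1.354]
wrist_force: [0.3, 0.1, -0.4]
finger_gap: 0.469
grasp_force: 0.0
```

```bash
python3 - <<'E'
from bench import *
import cv2,numpy as np
s=get_state(); print(s['clock'],s['eef_pos'],s['eef_rot'],s['joints'])
w=[]
for c,r in(('top',(125,145,245,235)),('side',(180,200,280,275))):
    im=capture(c)[:,:,::-1]; cv2.imwrite(f'pics/{c}4.png',im); w.append(cv2.resize(im[r[1]:r[3],r[0]:r[2]],(400,300),interpolation=cv2.INTER_CUBIC))
cv2.imwrite('pics/v4.png',np.hstack([cv2.resize(a,(400,300)) for a in w]))
E
python3 fitk.py 4 .0755 1.357
```

```text
11.95 [0.44475262 0.28911407 0.21368038] [ 3.13994406e+00 -2.14554194e-03  1.35360298e+00] [4.44738782e-01 2.18397945e-01 1.62967286e+00 7.06618929e-04
 1.29090276e+00 6.61739585e-01]
top hole [0.5343 0.1986] score -507.609375 of -578 along/lat from tcp -0.0679 -0.1118
side hole [0.5383 0.2006] score -313.890625 of -512 along/lat from tcp -0.0651 -0.1153
```

View pics/v4.png

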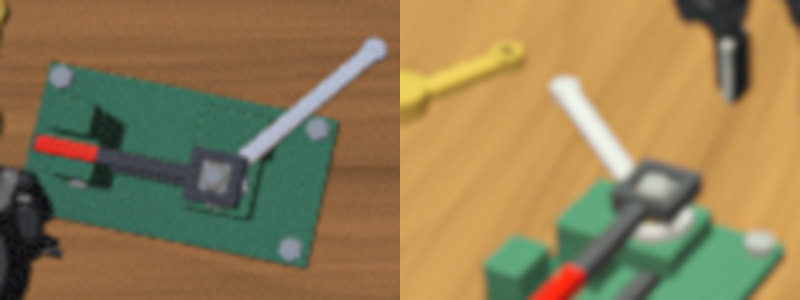

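The key is seated: in the top crop its head is over the screw at (215,178), and the handle lies across the step below the cheek. Next is the spanner.

step_arm([
  [[0,0,0],[0,0,-10.5]],
  [[0,0,0],[0,0,-10.5]],
  [[0,0,0],[0,0,-10.5]],
  [[0,0,0],[0,0,-10.5]],
  [[0,0,0],[0,0,-10.6]],
  [[-0.84,0.04,0],[0,0,0]],
  [[-0.84,0.04,0],[0,0,0]],
  [[-0.84,0.04,0],[0,0,0]],
  [[-0.84,0.04,0],[0,0,0]],
  [[-0.84,0.03,0],[0,0,0]],
], jaw=40)

```text
clock: 13.3
eef_pos: [0.6184, 0.1014, 0.2132]
eef_rot: [3.14, 0.001, 2.272]
wrist_force: [0.1, 0.6, -0.7]
finger_gap: 0.465
grasp_force: 0.0
```

step_arm([
  [[0,0,0.6],[0,0,0]],
  [[0,0,0.6],[0,0,0]],
  [[0,0,0],[0,0,0]],
  [[0,0,0],[0,0,0]],
])

```text
clock: 13.8
eef_pos: [0.6178, 0.1031, 0.142]
eef_rot: [3.14, 0.002, 2.273]
wrist_force: [-0.2, -0.1, 0.6]
finger_gap: 0.466
grasp_force: 0.0
```

```bash
python3 go.py .6165 .1029 .057 2.273
python3 - <<'E'
from bench import *
print(get_state()['moment'])
E
```

```text
t 13.8 pos [0.6178 0.1031 0.142 ] rot [3.1396e+00 1.8000e-03 2.2725e+00] F [-0.2 -0.1  0.6] gap 39.8 gf 0.0
shift now-axes [ 0.014 -0.021  1.416] | after turn axes [ 0.012 -0.018  1.416] turn deg [ 0.12  0.1  -0.03] j [ 0.05  0.41  1.53 -0.    1.2  -0.65]
[-0.07349953 -0.0360742  -0.06721419]
```

step_arm([
  [[0.01,-0.02,0.5],[0,0,0]],
  [[0,0,0.5],[0,0,0]],
  [[0,0,0.42],[0,0,0]],
  [[0,0,0],[0,0,0]],
  [[0,0,0],[0,0,0]],
])

```text
clock: 14.42
eef_pos: [0.6169, 0.103, 0.0574]
eef_rot: [3.138, 0.003, 2.273]
wrist_force: [0.6, -0.1, 0.9]
finger_gap: 0.468
grasp_force: 0.0
```

step_arm([
  [[0,0,0],[0,0,0]],
  [[0,0,0],[0,0,0]],
  [[0,0,0],[0,0,0]],
  [[0,0,0],[0,0,0]],
], jaw=17, squeeze=20)

```text
clock: 14.92
eef_pos: [0.6161, 0.103, 0.0557]
eef_rot: [3.14, 0.001, 2.272]
wrist_force: [1.7, 0.7, 1.7]
finger_gap: 0.196
grasp_force: 0.9
```

```bash
cat > tq.py <<'E'
from bench import *; import numpy as np
s=get_state(); p=s['eef_pos'][:2]-[.5358,.1983]; F=s['wrist_force']; M=s['moment']
print('t',round(s['clock'],2),'r',np.hypot(*p).round(4),'phi',np.arctan2(p[1],p[0]).round(4),'yaw-pi',(s['eef_rot'][2]-np.pi).round(4),'F',F.round(1),'Mz',M[2].round(2),'Tcw',(p[0]*F[1]-p[1]*F[0]).round(2),'+Mz',(p[0]*F[1]-p[1]*F[0]+M[2]).round(2),'gap',s['finger_gap']*85.4,s['grasp_force'])
E
python3 tq.py; python3 go.py .6165 .1029 .057 2.273
```

```text
t 14.93 r 0.1246 phi -0.8709 yaw-pi -0.8692 F [1.7 0.7 1.7] Mz -0.05 Tcw 0.22 +Mz 0.17 gap 16.71166588317016 0.9382177144289017
t 14.93 pos [0.6161 0.103  0.0557] rot [3.1398e+00 1.1000e-03 2.2724e+00] F [1.7 0.7 1.7] gap 16.7 gf 0.9
shift now-axes [-0.006  0.005 -0.022] | after turn axes [-0.006  0.005 -0.022] turn deg [ 0.1   0.06 -0.03] j [ 0.05  0.49  1.64  0.    1.01 -0.65]
```

step_arm([
  [[0.003,-0.109,0],[0,0,3]],
  [[0.003,-0.109,0],[0,0,3]],
  [[0.003,-0.109,0],[0,0,3]],
  [[0.003,-0.109,0],[0,0,3]],
  [[0.003,-0.109,0],[0,0,3]],
  [[0.003,-0.109,0],[0,0,3]],
  [[0,0,0],[0,0,0]],
])

```text
clock: 15.8
eef_pos: [0.5817, 0.0827, 0.0554]
eef_rot: [3.141, -0.0, 1.959]
wrist_force: [1.6, 1.0, 0.5]
finger_gap: 0.198
grasp_force: 0.5
```

```bash
python3 tq.py
```

```text
t 15.8 r 0.1244 phi -1.1928 yaw-pi -1.1828 F [1.6 1.  0.5] Mz 0.01 Tcw 0.23 +Mz 0.24 gap 16.936633584264307 0.5172258988022804
```

step_arm([
  [[0.001,-0.073,0],[0,0,2]],
  [[0.001,-0.073,0],[0,0,2]],
  [[0.001,-0.073,0],[0,0,2]],
  [[0,0,0],[0,0,0]],
])

```text
clock: 16.3
eef_pos: [0.5687, 0.078, 0.0552]
eef_rot: [-3.141, 0.0, 1.853]
wrist_force: [0.0, 2.2, 0.3]
finger_gap: 0.196
grasp_force: 0.6
```

```bash
python3 tq.py
```

```text
t 16.3 r 0.1247 phi -1.3037 yaw-pi -1.2881 F [0.  2.2 0.3] Mz -0.02 Tcw 0.07 +Mz 0.05 gap 16.73913229237567 0.6352326460182667
```

step_arm([
  [[0.001,-0.073,0],[0,0,2]],
  [[0.001,-0.073,0],[0,0,2]],
  [[0,0,0],[0,0,0]],
])

```text
clock: 16.68
eef_pos: [0.5602, 0.0758, 0.0551]
eef_rot: [-3.141, 0.0, 1.784]
wrist_force: [1.7, 1.8, 0.7]
finger_gap: 0.201
grasp_force: 0.7
```

```bash
python3 tq.py
```

```text
t 16.68 r 0.1249 phi -1.3745 yaw-pi -1.3581 F [1.7 1.8 0.7] Mz -0.0 Tcw 0.26 +Mz 0.25 gap 17.142466908466197 0.6929498724639416
```

step_arm([
  [[0.001,-0.071,0],[0,0,2.1]],
  [[0.001,-0.071,0],[0,0,2.1]],
  [[0.001,-0.071,0],[0,0,2.1]],
  [[0,0,0],[0,0,0]],
])

```text
clock: 17.18
eef_pos: [0.5475, 0.0737, 0.0552]
eef_rot: [-3.141, 0.0, 1.674]
wrist_force: [1.7, 1.0, 0.4]
finger_gap: 0.197
grasp_force: 0.6
```

```bash
python3 tq.py
```

```text
t 17.18 r 0.1251 phi -1.4774 yaw-pi -1.4679 F [1.7 1.  0.4] Mz 0.01 Tcw 0.22 +Mz 0.23 gap 16.83855626610746 0.5745091661810875
```

step_arm([
  [[0.001,-0.072,0],[0,0,2]],
  [[0.001,-0.072,0],[0,0,2]],
  [[0.001,-0.072,0],[0,0,2]],
  [[0,0,0],[0,0,0]],
])

```text
clock: 17.68
eef_pos: [0.5345, 0.0732, 0.0552]
eef_rot: [-3.141, 0.0, 1.569]
wrist_force: [1.5, 0.0, 0.2]
finger_gap: 0.2
grasp_force: 0.6
```

```bash
python3 tq.py
```

```text
t 17.68 r 0.1251 phi -1.5813 yaw-pi -1.5727 F [1.5 0.  0.2] Mz -0.0 Tcw 0.19 +Mz 0.18 gap 17.088737073139498 0.5546680279076099
```

Run:
```python
from bench import *
import cv2,numpy as np
w=[]
for c,r in(('top',(125,145,245,235)),('side',(180,215,260,275))):
    im=capture(c)[:,:,::-1]; cv2.imwrite(f'pics/{c}5.png',im); w.append(cv2.resize(im[r[1]:r[3],r[0]:r[2]],(400,300),interpolation=cv2.INTER_CUBIC))
cv2.imwrite('pics/v5.png',np.hstack(w))
```

```text
(no output)
```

View pics/v5.png

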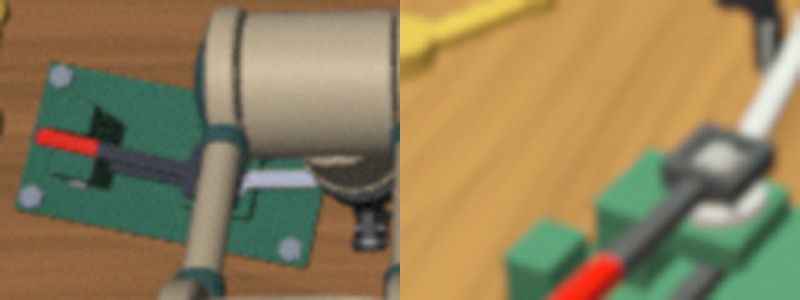

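The key's handle has swung up against the cheek: its red tip moved from crop (38,143) to (38,135). It is holding the screw, and the spanner follows. I'll continue.

step_arm([
  [[0.001,-0.072,0],[0,0,2]],
  [[0.001,-0.072,0],[0,0,2]],
  [[0.001,-0.036,0],[0,0,1]],
  [[0,0,0],[0,0,0]],
])

```text
clock: 18.27
eef_pos: [0.5241, 0.0737, 0.0552]
eef_rot: [-3.141, 0.0, 1.482]
wrist_force: [1.5, 0.5, -0.2]
finger_gap: 0.202
grasp_force: 0.9
```

```bash
python3 tq.py
```

```text
t 18.27 r 0.1251 phi -1.6643 yaw-pi -1.6598 F [ 1.5  0.5 -0.2] Mz -0.02 Tcw 0.18 +Mz 0.16 gap 17.276007501343564 0.8637495338916779
```

step_arm([
  [[0.001,-0.072,0],[0,0,2]],
  [[0.001,-0.072,0],[0,0,2]],
  [[0.001,-0.036,0],[0,0,1]],
  [[0,0,0],[0,0,0]],
])

```text
clock: 18.77
eef_pos: [0.5133, 0.0753, 0.0552]
eef_rot: [-3.141, 0.0, 1.395]
wrist_force: [0.4, 1.8, -0.9]
finger_gap: 0.199
grasp_force: 0.8
```

```bash
python3 tq.py
```

```text
t 18.77 r 0.1251 phi -1.7516 yaw-pi -1.7471 F [ 0.4  1.8 -0.9] Mz -0.02 Tcw 0.01 +Mz -0.0 gap 16.975418614787714 0.7909573428332806
```

step_arm([
  [[0.001,-0.072,0],[0,0,2]],
  [[0.001,-0.072,0],[0,0,2]],
  [[0.001,-0.036,0],[0,0,1]],
  [[0,0,0],[0,0,0]],
])

```text
clock: 19.27
eef_pos: [0.5028, 0.0776, 0.0552]
eef_rot: [-3.141, 0.0, 1.307]
wrist_force: [1.8, 1.3, 1.2]
finger_gap: 0.198
grasp_force: 0.8
```

```bash
python3 tq.py
```

```text
t 19.27 r 0.1252 phi -1.8377 yaw-pi -1.8343 F [1.8 1.3 1.2] Mz 0.01 Tcw 0.17 +Mz 0.18 gap 16.880591827162675 0.7755352556705475
```

step_arm([
  [[0.001,-0.072,0],[0,0,2]],
  [[0.001,-0.072,0],[0,0,2]],
  [[0.001,-0.036,0],[0,0,1]],
  [[0,0,0],[0,0,0]],
])

```text
clock: 19.77
eef_pos: [0.4943, 0.0806, 0.0556]
eef_rot: [3.138, -0.0, 1.22]
wrist_force: [6.3, -0.1, -0.9]
finger_gap: 0.202
grasp_force: 2.4
```

```bash
python3 tq.py
```

```text
t 19.77 r 0.1248 phi -1.9096 yaw-pi -1.9218 F [ 6.3 -0.1 -0.9] Mz 0.04 Tcw 0.74 +Mz 0.79 gap 17.21772063566574 2.395083010196686
```

step_arm([
  [[0.001,-0.036,0],[0,0,1]],
  [[0.001,-0.036,0],[0,0,1]],
  [[0.001,-0.036,0],[0,0,1]],
  [[0,0,0],[0,0,0]],
])

```text
clock: 20.27
eef_pos: [0.4898, 0.0826, 0.0559]
eef_rot: [3.136, -0.001, 1.168]
wrist_force: [7.2, -2.2, -1.6]
finger_gap: 0.199
grasp_force: 3.5
```

```bash
python3 tq.py
```

```text
t 20.27 r 0.1245 phi -1.9489 yaw-pi -1.9738 F [ 7.2 -2.2 -1.6] Mz 0.02 Tcw 0.93 +Mz 0.95 gap 16.973884542919077 3.5329149663448334
```

step_arm([
  [[0.001,-0.036,0],[0,0,0.5]],
  [[0.001,-0.036,0],[0,0,0.5]],
  [[0,0,0],[0,0,0]],
])

```text
clock: 20.65
eef_pos: [0.4866, 0.084, 0.056]
eef_rot: [3.134, -0.001, 1.151]
wrist_force: [7.0, -3.3, -1.3]
finger_gap: 0.201
grasp_force: 4.2
```

```bash
python3 tq.py
```

```text
t 20.65 r 0.1244 phi -1.9775 yaw-pi -1.9909 F [ 7.  -3.3 -1.3] Mz 0.09 Tcw 0.96 +Mz 1.05 gap 17.141451890530263 4.152369350194931
```

step_arm([
  [[0,0,0],[0,0,0]],
])

```text
clock: 20.78
eef_pos: [0.4866, 0.0841, 0.056]
eef_rot: [3.134, -0.001, 1.151]
wrist_force: [8.2, -3.0, -2.6]
finger_gap: 0.201
grasp_force: 4.1
```

```bash
python3 tq.py
```

```text
t 20.77 r 0.1244 phi -1.9774 yaw-pi -1.9908 F [ 8.2 -3.  -2.6] Mz 0.05 Tcw 1.08 +Mz 1.14 gap 17.14408720545251 4.148962050676346
```

step_arm([
  [[0.001,-0.036,0],[0,0,0.9]],
  [[0.001,-0.036,0],[0,0,0.9]],
  [[0.001,-0.036,0],[0,0,0.9]],
  [[0,0,0],[0,0,0]],
])

```text
clock: 21.28
eef_pos: [0.4818, 0.0865, 0.0562]
eef_rot: [3.132, -0.001, 1.104]
wrist_force: [9.3, -5.6, -1.9]
finger_gap: 0.198
grasp_force: 5.1
```

```bash
python3 tq.py
```

```text
t 21.27 r 0.1242 phi -2.0209 yaw-pi -2.0375 F [ 9.3 -5.6 -1.9] Mz 0.14 Tcw 1.34 +Mz 1.48 gap 16.911084508265816 5.06369948387146
```

step_arm([
  [[0,0,0],[0,0,0]],
])

```text
clock: 21.4
eef_pos: [0.4817, 0.0865, 0.0562]
eef_rot: [3.132, -0.001, 1.104]
wrist_force: [9.2, -4.2, -1.5]
finger_gap: 0.207
grasp_force: 5.1
```

```bash
python3 tq.py
```

```text
t 21.4 r 0.1242 phi -2.0211 yaw-pi -2.0375 F [ 9.2 -4.2 -1.5] Mz 0.11 Tcw 1.26 +Mz 1.37 gap 17.709377581222405 5.0566644966602325
```

step_arm([
  [[0,0,0],[0,0,0]],
])

```text
clock: 21.52
eef_pos: [0.4817, 0.0865, 0.0562]
eef_rot: [3.132, -0.001, 1.104]
wrist_force: [8.6, -5.0, -1.9]
finger_gap: 0.2
grasp_force: 5.1
```

```bash
python3 tq.py
```

```text
t 21.52 r 0.1242 phi -2.0211 yaw-pi -2.0375 F [ 8.6 -5.  -1.9] Mz 0.07 Tcw 1.23 +Mz 1.3 gap 17.11802102100463 5.0504350662231445
```

step_arm([
  [[0.001,-0.036,0],[0,0,0.9]],
  [[0.001,-0.036,0],[0,0,0.9]],
  [[0.001,-0.036,0],[0,0,0.9]],
  [[0,0,0],[0,0,0]],
])

```text
clock: 22.02
eef_pos: [0.477, 0.0891, 0.0564]
eef_rot: [3.13, -0.002, 1.058]
wrist_force: [10.9, -6.9, -1.7]
finger_gap: 0.201
grasp_force: 6.0
```

```bash
python3 tq.py
```

```text
t 22.02 r 0.124 phi -2.0651 yaw-pi -2.084 F [10.9 -6.9 -1.7] Mz 0.14 Tcw 1.6 +Mz 1.74 gap 17.125482206804122 6.019249167727594
```

step_arm([
  [[0,0,0],[0,0,0]],
])

```text
clock: 22.15
eef_pos: [0.477, 0.0891, 0.0564]
eef_rot: [3.13, -0.002, 1.057]
wrist_force: [10.1, -7.6, -1.4]
finger_gap: 0.194
grasp_force: 6.0
```

```bash
python3 tq.py
```

```text
t 22.15 r 0.124 phi -2.065 yaw-pi -2.0841 F [10.1 -7.6 -1.4] Mz 0.14 Tcw 1.55 +Mz 1.68 gap 16.538371827359175 6.008595241905823
```

step_arm([
  [[0,0,0],[0,0,0]],
])

```text
clock: 22.28
eef_pos: [0.4769, 0.0891, 0.0564]
eef_rot: [3.13, -0.002, 1.058]
wrist_force: [10.2, -6.1, -1.6]
finger_gap: 0.197
grasp_force: 6.0
```

```bash
python3 tq.py
```

```text
t 22.27 r 0.124 phi -2.0653 yaw-pi -2.0841 F [10.2 -6.1 -1.6] Mz 0.08 Tcw 1.46 +Mz 1.55 gap 16.806588496290697 6.001597444158051
```

step_arm([
  [[0.001,-0.036,0],[0,0,0.9]],
  [[0,0,0],[0,0,0]],
  [[0,0,0],[0,0,0]],
])

```text
clock: 22.65
eef_pos: [0.4754, 0.0901, 0.0565]
eef_rot: [3.13, -0.002, 1.042]
wrist_force: [9.8, -7.9, -2.4]
finger_gap: 0.203
grasp_force: 6.3
```

```bash
python3 tq.py
```

```text
t 22.65 r 0.124 phi -2.08 yaw-pi -2.0996 F [ 9.8 -7.9 -2.4] Mz 0.07 Tcw 1.54 +Mz 1.61 gap 17.306678174768837 6.329400447903026
```

step_arm([
  [[0,0,0],[0,0,0]],
])

```text
clock: 22.78
eef_pos: [0.4754, 0.0901, 0.0565]
eef_rot: [3.13, -0.002, 1.042]
wrist_force: [11.0, -7.4, -2.1]
finger_gap: 0.198
grasp_force: 6.3
```

```bash
python3 tq.py
```

```text
t 22.77 r 0.124 phi -2.0799 yaw-pi -2.0995 F [11.  -7.4 -2.1] Mz 0.1 Tcw 1.63 +Mz 1.73 gap 16.902824899876563 6.324666209948191
```

step_arm([
  [[0.001,-0.03,0],[0,0,0.8]],
  [[0,0,0],[0,0,0]],
  [[0,0,0],[0,0,0]],
])

```text
clock: 23.15
eef_pos: [0.4741, 0.0908, 0.0565]
eef_rot: [3.129, -0.002, 1.028]
wrist_force: [11.0, -7.4, -1.6]
finger_gap: 0.203
grasp_force: 6.6
```

```bash
python3 tq.py
```

```text
t 23.15 r 0.1239 phi -2.0918 yaw-pi -2.1133 F [11.  -7.4 -1.6] Mz 0.08 Tcw 1.63 +Mz 1.72 gap 17.327736208875756 6.645165980007732
```

step_arm([
  [[0,0,0],[0,0,0]],
])

```text
clock: 23.28
eef_pos: [0.4741, 0.0908, 0.0565]
eef_rot: [3.129, -0.002, 1.028]
wrist_force: [10.3, -7.8, -2.2]
finger_gap: 0.198
grasp_force: 6.6
```

```bash
python3 tq.py
```

```text
t 23.27 r 0.1239 phi -2.0918 yaw-pi -2.1133 F [10.3 -7.8 -2.2] Mz 0.13 Tcw 1.59 +Mz 1.72 gap 16.920699273890115 6.640651675552363
```

step_arm([
  [[0,0.04,0],[0,0,0]],
  [[0,0,0],[0,0,0]],
  [[0,0,0],[0,0,0]],
  [[0,0,0],[0,0,0]],
  [[0,0,-0.3],[0,0,0]],
  [[0,0,-0.8],[0,0,0]],
  [[0,0,-0.9],[0,0,0]],
  [[-0.8,0,-0.2],[0,0,0]],
  [[-0.8,0,0],[0,0,0]],
  [[-0.6,0,0],[0,0,0]],
], jaw=40)

```text
clock: 24.52
eef_pos: [0.3991, -0.021, 0.1869]
eef_rot: [-3.138, 0.001, 1.026]
wrist_force: [1.6, 0.2, -0.3]
finger_gap: 0.471
grasp_force: 0.0
```

```bash
python3 tq.py
python3 - <<'E'
from bench import *
import cv2,numpy as np
w=[]
for c,r in(('top',(125,145,245,235)),('side',(180,215,260,275))):
    im=capture(c)[:,:,::-1]; cv2.imwrite(f'pics/{c}6.png',im); w.append(cv2.resize(im[r[1]:r[3],r[0]:r[2]],(400,300),interpolation=cv2.INTER_CUBIC))
cv2.imwrite('pics/v6.png',np.hstack(w))
E
```

```text
t 24.52 r 0.2584 phi -2.1283 yaw-pi -2.1151 F [ 1.6  0.2 -0.3] Mz 0.01 Tcw 0.33 +Mz 0.34 gap 40.245282065734855 0.0
```

View pics/v6.png

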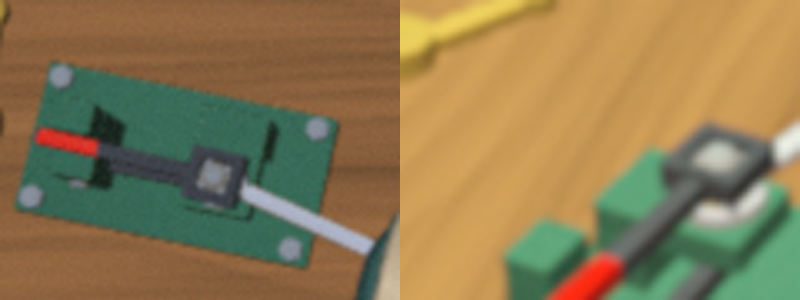

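The key's head sits over the screw at crop (215,178), with its handle against the cheek. The spanner points down-right to about (365,248) and the gripper is clear. I'm handing in.

```bash
python3 -c "
from bench import *
print(hand_in())"
```

```text
the job is handed in; nothing more can be done
None
```

I handed the job in at about 24.5 s of the 72 s limit: the box key is down on the collar with its handle against the cheek, and the jam nut is nipped to about 1.7–1.75 N m by wrist force (not otherwise checked), with key and spanner left in place.

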